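Unload the roll-top blast cabinet

ROBOT

A 7-joint arm with a two-finger parallel gripper is mounted at the origin on a cart in front of the work surface, level with it; the furniture and walls round the work are solid. World frame = base frame: x ahead of the robot, y to its left, z up, the work surface at z = 0. Lengths are in m, angles in rad, forces in N, time in s.
With the tool pointing down it reaches from about 0.4 to 0.85 m from the base axis. Payload 10.4 kg.
Tool frame: the origin (TCP) lies at the very end of the fingers, on their centre line; the grasp point (between the pads) lies 19 mm behind it; z points along the fingers, y is the line along which they close (so a half turn about z gives the same grasp; the last joint's range is limited). The gripper opens to 87 mm and grips with 3 to 60 N. Pads are 19 mm wide; open, the fingers measure 117 mm over their backs; the gripper's body (75 mm by 190 mm) begins 51 mm behind the grasp point.
Start: joints at [-1.32, 0.332, -0.065, 1.46, 0.022, 1.35, -0.088], TCP at [0.169, 0.602, 0.223] pointing down, gripper open.
Joint ranges: [-2.6, 2.6], [-0.5, 2.12], [-1.47, 1.34], [0.16, 2.42], [-1.27, 4.41], [0.06, 2.06], [-2.6, 2.6]. Speed limits (rad/s): [2.22, 2.22, 2.79, 2.79, 3.14, 3.14, 3.14].

INTERFACE

Orientations are given as [roll, pitch, yaw] about the fixed x, y, z axes, in that order (R = Rz(yaw) Ry(pitch) Rx(roll)).
In Python, from station import readout, eyes, order gives the robot as it stands.
- The arm moves only by the tool send_rows, never from a script. Its argument "steps" is a list that holds one entry, the list of rows, each a list of 7 numbers: the gripper command: -1 is fully open, 1 is shut, values between are in proportion, then the shift along the world's x, y, z in m, then the turn, a rotation vector about the world's x, y, z in rad. A call has 1 to 10 rows; each row is the pose to reach, as a shift and turn from the pose commanded when the call began; what a row does not reach only later rows make up. A row lasts 1/8 s, in which the tool goes at most 62.5 mm and 10.7 degrees, less where a joint would pass 70% of its speed; a pose out of reach is approached as far as the arm can. A call with a gripper value outside its range is refused whole. The fingers move at their own pace and stop on an object; "grip_force" is the grip in N (left out, the last holds). Time passes only in rows, so rows that repeat a pose let the fingers close. It gives the time, the measured TCP pose, the force, the opening and the grip force at its end, in the units of the state.
- readout.get_state(): the state, without advancing time (a new reading comes with each control period).
- eyes.get_image(name): name is "scene" or "top" or "wrist"; returns the picture (384x512x3 uint8, red, green, blue); there is no depth.
- eyes.camera_params(name): a dict with "fx", "fy", "cx", "cy" (pixels), "cam_to_world" (4x4, takes a point from camera to world coordinates); the wrist camera has in their place "tool_from_camera" (4x4, takes a point from camera to tool coordinates, whose origin is the TCP and whose axes are the flange's). Camera axes: x right, y down, z forward; pixel columns grow to the right and rows downward; lengths in m; the calibration is good to about 2 mm. A picture is of the moment at which its call begins: read the wrist's pose just before it. camera_params takes no time and is no camera call.
- order.finish_job(): hands the job in; it is judged then, once.
The state is a dict: "time": time; "joint_positions": joint angles; "qvel": joint speeds; "tau": joint torques, N m; "tool_pos": TCP position; "orientation": TCP orientation; "wrist_force": force on the tool from outside, world axes, zero at the start; "moment": the same for the moment, N m; "grip_width": opening from 0.0 (shut) to 1.0 (fully open); "finger_force": force on a finger pad.
Only numpy, scipy, OpenCV 4.12 (cv2) and the standard library are available. Lean on these libraries where they do the work, as an engineer would, in place of code of your own. Each camera call takes 0.05 s, during which the arm holds its last target. There are 200 camera calls.

TASK

Roll the cabinet's slatted cover fully open, reach down through the round port in its deck and lift the steel guide block off its pedestal. Set the block down, not dropped, flat on its underside in the steel tray beside the clamp bar that already lies there, then roll the cover fully shut again so that the grit stays in. Leave the clamp bar, the squeeze bottle and the bench brush where they are.

Things in the scene. Friction and masses are not known exactly. Their poses are not given: they have to be found in the camera images.
- cabinet: Grey bench blast cabinet, fixed, 284 mm deep (x), 286 mm wide (y), 257 mm high. Origin: centre of its underside, on the bench; z up; the front, with the cover's red pull, faces its own -x. Its lower half is a hollow box closed by a flat aluminium deck, top 115 mm above the bench. Inlet and spigot stand out 22 mm at the back.
- track_axis (a point): Middle of the round track's axis, which runs along the cabinet's y at x = 0, z = 115 mm. D-shaped cheeks 12 mm thick (inner faces at y = -131 and 131 mm) rise over the deck to 142 mm from this axis. Between them the cover runs at radius 130 mm, into a fixed rear hood. Cover fully open: the deck is free from the front to 30 mm behind the axis, 262 mm wide.
- cover (a joint): Slatted roll-top (tambour) cover: its angle along the round track in rad, 0 = shut on the front sill, 1.80 = fully open (stop). Starts shut or ajar by up to 0.3. It turns about the cabinet's y at point track_axis; opening carries its front edge up and to the rear. It stays where it is left; moving it takes about 1 to 8 N at the pull.
- cover_knob (a point): Centre of the head of the red pull on the cover's front rail: a round knob pointing straight out, head 30 mm across and 22 mm long, on a 12 mm neck 20 mm long. With the cover at q it lies, in the cabinet's frame, at x = -168 cos(q+0.14), y = 0, z = 115 + 168 sin(q+0.14) mm. Pinched from above along the cabinet's y, it turns between the fingers as the cover rolls.
- port (a point): Centre of the round port in the deck, at the deck's top: 60 mm in front of the cabinet's origin on its middle line, 115 mm above the bench. Clear diameter 116 mm, deck 4 mm thick, rubber lip 3 mm high. Below, on the same axis, stands a pedestal with a round rubber pad 42 mm across, its top 70 mm above the bench.
- guide_block: Bright steel guide block, 32 x 84 x 25 mm (x, y, z), 0.3 to 0.6 kg, with drilled holes. Origin: centre of its underside. Starts flat on the pedestal, its top 20 mm below the deck's top, its long side (own y) within 0.3 rad of the cabinet's x, up to 6 mm off the port's axis. Grip it across its 32 mm side.
- tray: Low steel parts tray with a black rubber liner, fixed, 170 x 250 mm outside (x, y), walls 4 mm. Origin: centre of its underside, on the bench; it stands on short feet: liner top 13 mm above the bench, rim 29 mm. It lies to the left of the cabinet as the robot sees it.
- clamp_bar: Bright steel clamp bar, 24 x 110 x 14 mm (x, y, z), 0.26 kg, loose, lying flat in the tray. Origin: centre of its underside. To be left alone.
- squeeze_bottle: White squeeze bottle with a pointed nozzle, 58 mm in diameter, 180 mm high, loose, standing between cabinet and tray. Origin: centre of its underside. To be left alone.
- bench_brush: Bench brush with a wooden handle, 40 x 270 x 44 mm, loose, lying in front of the work, nearest the robot. Origin: centre of its underside. To be left alone.

How it is judged:
By the outcome, as a careful person would: the job done as asked, in the order asked, and still so for the second after the job is handed in, with the robot touching nothing.
It also fails if it takes over 72 s, if anything falls off the work surface, if the arm or the gripper's body presses on something with over 40 N, if the wrist force passes 120 N, or if a joint passes its speed limit or range.

## Working session

There is one attempt and no reset: what is moved stays moved. The work goes in short steps, Python scripts to look and compute and a tool call to move; the robot and the scene stay as the last step left them, time stands still between calls to the robot, and variables do not carry over. Pictures are saved under pics/ and viewed, at most 10 in all, crops included, and the job is handed in when it is done.

Besides the shell and the picture viewer there is one more tool, called after "Request:" by a JSON object that holds its "fn" and its "kwargs". send_rows: Moves the arm, as the interface text tells. Its arguments: {"type":"object","properties":{"steps":{"type":"array","items":{"type":"array","items":{"type":"array","items":{"type":"number"}}}},"grip_force":{"type":"number"}},"required":["steps"]}

```bash
mkdir -p pics; ls; python3 - <<'E'
from station import readout, eyes, order
import cv2,numpy as np
np.set_printoptions(precision=4,suppress=True)
s=readout.get_state(); print(s)
for n in("scene","top"):
    im=eyes.get_image(n); cv2.imwrite(f"pics/{n}0.png",im[:,:,::-1])
for n in("scene","top","wrist"):print(n,eyes.camera_params(n))
a=cv2.imread("pics/scene0.png");b=cv2.imread("pics/top0.png")
cv2.imwrite("pics/top0b.png",cv2.resize(b,(800,600)))
cv2.imwrite("pics/scene0b.png",cv2.resize(a,(800,600)))
E
```

```text
pics
{'time': 0.0, 'joint_positions': array([-1.3196,  0.3329, -0.0647,  1.4609,  0.0216,  1.3499, -0.0885]), 'qvel': array([ 0.0002,  0.0015, -0.0002, -0.001 ,  0.0006,  0.0028, -0.0001]), 'tau': array([  0.0002, -62.3236,   0.0249, -38.9916,  -0.0613,   0.0393,
         0.0001]), 'tool_pos': array([0.1689, 0.6013, 0.2217]), 'orientation': array([-3.1401,  0.0001,  2.8678]), 'wrist_force': array([-0.2425,  0.7649, -0.7365]), 'moment': array([-0.0044, -0.0318,  0.0035]), 'finger_force': 0.0, 'grip_width': 0.9993845113506793}
scene {'fx': 451.484586803481, 'fy': 451.484586803481, 'cx': 261.0227173293533, 'cy': 198.62787901328483, 'cam_to_world': array([[ 0.7335, -0.3166,  0.6014, -0.1886],
       [-0.6796, -0.3552,  0.6419, -0.7205],
       [ 0.0104, -0.8795, -0.4757,  0.6568],
       [ 0.    ,  0.    ,  0.    ,  1.    ]])}
top {'fx': 482.03167109423254, 'fy': 482.03167109423254, 'cx': 267.83799008283705, 'cy': 192.1380491682828, 'cam_to_world': array([[-0.0004, -0.9853,  0.171 ,  0.2948],
       [-0.9999,  0.0029,  0.0143,  0.0321],
       [-0.0146, -0.171 , -0.9852,  1.403 ],
       [ 0.    ,  0.    ,  0.    ,  1.    ]])}
wrist {'fx': 277.57664534234544, 'fy': 277.57664534234544, 'cx': 250.97640643591686, 'cy': 190.34946965120938, 'tool_from_camera': array([[ 0.0006, -0.9526, -0.3042,  0.0853],
       [ 1.    ,  0.0009, -0.0011,  0.0006],
       [ 0.0013, -0.3042,  0.9526, -0.1618],
       [ 0.    ,  0.    ,  0.    ,  1.    ]])}
```

View pics/top0b.png

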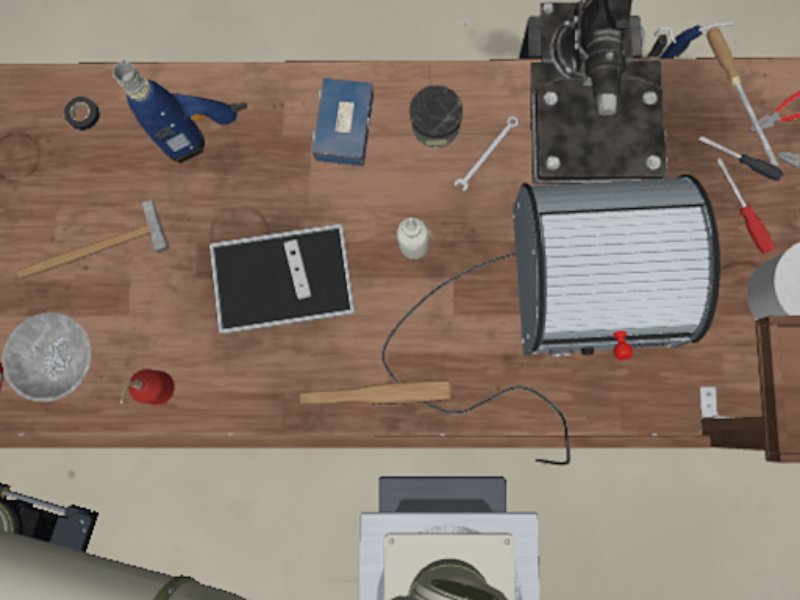

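View pics/scene0b.png

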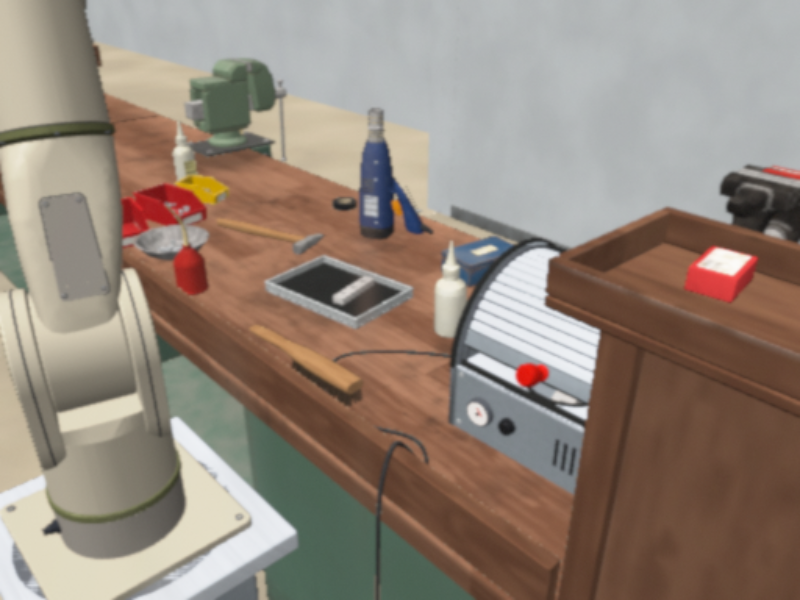

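Top view: the knob is at about (623,348), the tray's corners at (211,245), (342,227), (353,313) and (221,331), the bar at (297,268), the bottle at (413,238) and the brush at (375,392), all in 800x600 pixels. The scene view shows the knob at (530,374), with the cover slightly ajar.

```bash
cat > h.py <<'E'
from station import readout, eyes, order
import cv2,numpy as np
from scipy.spatial.transform import Rotation as Ro
np.set_printoptions(precision=4,suppress=True)
def pose(s):
    T=np.eye(4);T[:3,:3]=Ro.from_euler('xyz',s['orientation']).as_matrix();T[:3,3]=s['tool_pos'];return T
def cam(n,s=None):
    p=eyes.camera_params(n)
    T=p['cam_to_world'] if n!='wrist' else pose(s)@p['tool_from_camera']
    return p,T
def ray(c,uv):
    p,T=c;d=T[:3,:3]@np.array([(uv[0]-p['cx'])/p['fx'],(uv[1]-p['cy'])/p['fy'],1.]);return T[:3,3],d/np.linalg.norm(d)
def plane(c,uv,z):
    o,d=ray(c,uv);return o+d*(z-o[2])/d[2]
def tri(rs):
    A=sum(np.eye(3)-np.outer(d,d) for o,d in rs);b=sum((np.eye(3)-np.outer(d,d))@o for o,d in rs)
    x=np.linalg.solve(A,b);return x,[np.linalg.norm(np.cross(x-o,d)) for o,d in rs]
def red(im):
    h=cv2.cvtColor(im,cv2.COLOR_BGR2HSV);return cv2.inRange(h,(0,170,90),(8,255,255))|cv2.inRange(h,(172,170,90),(180,255,255))
E
python3 - <<'E'
from h import *
t=cv2.imread("pics/top0.png");s=cv2.imread("pics/scene0.png");ct=cam("top");cs=cam("scene")
for n,im,r in(("top",t,(385,205,415,235)),("scene",s,(320,225,360,255))):
    m=red(im);ys,xs=np.nonzero(m[r[1]:r[3],r[0]:r[2]]);xs+=r[0];ys+=r[1]
    print(n,xs.mean(),ys.mean())
    for v in np.unique(ys) : print(v,xs[ys==v].min(),xs[ys==v].max(),end='; ')
    print()
# slats
g=cv2.cvtColor(t,cv2.COLOR_BGR2GRAY)
L=cv2.createLineSegmentDetector().detect(g)[0][:,0]
for l in L:
    if 335<l[0]<455 and 335<l[2]<455 and 118<l[1]<228 and abs(l[0]-l[2])>45:
        a=plane(ct,l[:2],.2);b=plane(ct,l[2:],.2);d=b-a
        d*=np.sign(d[1]);print(l, 'yaw',np.arctan2(-d[0],d[1]))
# tray
m=cv2.inRange(g,0,45);m[:,:130]=0;m[:,235:]=0;m[:130]=0;m[215:]=0
c=max(cv2.findContours(m,0,2)[0],key=cv2.contourArea);R=cv2.minAreaRect(c);print(R)
for p in cv2.boxPoints(R):print(plane(ct,p,.013))
b=cv2.inRange(g,130,255);b[:150]=0;b[195:]=0;b[:,:178]=0;b[:,202:]=0
c=max(cv2.findContours(b,0,2)[0],key=cv2.contourArea);R=cv2.minAreaRect(c);print(R)
for p in cv2.boxPoints(R):print(plane(ct,p,.027))
print('bottle',plane(ct,(264,143),.18),plane(ct,(264.5,160),.03))
for p in((300,398),(450,382),(450,402),(300,405)):print('brush',plane(ct,np.array(p)*.64,.03))
E
```

```text
top 397.94193548387096 221.75483870967741
212 395 399; 213 393 400; 214 393 400; 215 393 399; 216 394 399; 217 395 399; 218 396 399; 219 396 399; 220 395 402; 221 394 403; 222 394 403; 223 393 404; 224 393 404; 225 393 404; 226 393 404; 227 393 404; 228 394 403; 229 395 402; 230 397 398; 
scene 339.6869158878505 239.2710280373832
233 337 340; 234 333 347; 235 332 348; 236 331 349; 237 331 349; 238 331 350; 239 331 350; 240 331 349; 241 331 349; 242 331 348; 243 332 347; 244 333 343; 245 333 342; 246 335 340; 247 338 338; 
[446.8893 132.1505 345.6528 137.4109] yaw 0.04914303117455523
[347.9499 214.9814 445.773  209.5332] yaw 0.05384714471362578
[394.4061 217.4627 345.6601 220.0393] yaw 0.0510579752713437
[345.5717 134.5968 448.1198 129.275 ] yaw 0.049039480253745146
[450.6611 160.0852 351.8486 165.106 ] yaw 0.04832057154848163
[450.6012 166.3972 351.8474 171.3204] yaw 0.04742247233229392
[393.1275 166.9231 449.3581 164.0445] yaw 0.04876019997103614
[433.1386 173.4039 378.1475 176.0866] yaw 0.046415773768132065
[449.4154 153.8992 350.6082 159.052 ] yaw 0.04961205940249053
[351.8547 175
[... 156 characters left out ...]
10079827027983653
[443.1785 120.3725 344.3774 125.6706] yaw 0.05071559269445487
[415.6191 126.7459 345.5933 129.9259] yaw 0.04226600764241765
((179.4364013671875, 178.08668518066406), (51.24327087402344, 81.8827896118164), 81.25383758544922)
[0.6373 0.4473 0.013 ]
[0.6745 0.2068 0.013 ]
[0.5215 0.1812 0.013 ]
[0.4853 0.4173 0.013 ]
((189.71771240234375, 171.8345184326172), (37.31637191772461, 8.540274620056152), 75.3791275024414)
[0.6458 0.3082 0.027 ]
[0.6523 0.284  0.027 ]
[0.544  0.2536 0.027 ]
[0.5378 0.2775 0.027 ]
bottle [0.6379 0.0599 0.18  ] [0.6286 0.0618 0.03  ]
brush [0.3537 0.2671 0.03  ]
brush [ 0.3823 -0.005   0.03  ]
brush [ 0.3463 -0.0048  0.03  ]
brush [0.3412 0.2668 0.03  ]
```

```bash
python3 - <<'E'
from h import *
ct=cam("top");cs=cam("scene")
k,e=tri([ray(ct,(398.6,225)),ray(cs,(337.3,240))]);print('knob',k,e)
y=.049;X=np.array([np.cos(y),np.sin(y)]);
a=np.arcsin((k[2]-.115)/.168);print('q',a-.14)
c=k[:2]+X*.168*np.cos(a);print('cab',c,'port',c-.06*X)
for q in np.linspace(a-.14,1.8,10):print(q,c-X*.168*np.cos(q+.14),.115+.168*np.sin(q+.14))
s=readout.get_state()
# tcp->project check cabinet corners in top
p,T=ct
Rz=np.array([[X[0],-X[1]],[X[1],X[0]]])
for v in((0,.143,.257),(0,-.143,.257),(-.142,.143,.115),(-.142,-.143,.115)):
    w=np.r_[c+Rz@np.array(v[:2]),v[2]];z=T[:3,:3].T@(w-T[:3,3]);print(v,w,(z[:2]/z[2]*p['fx']+[p['cx'],p['cy']])/.64)
E
```

```text
knob [ 0.4233 -0.285   0.1689] [np.float64(0.0008001143649111318), np.float64(0.0008001143649112857)]
q 0.18633903181578787
cab [ 0.5822 -0.2773] port [ 0.5223 -0.2802]
0.18633903181578787 [ 0.4233 -0.285 ] 0.16885700885982752
0.365634694947367 [ 0.4354 -0.2845] 0.19637295235816093
0.5449303580789462 [ 0.4523 -0.2836] 0.22128000509594586
0.7242260212105252 [ 0.4733 -0.2826] 0.24277962434028377
0.9035216843421043 [ 0.4978 -0.2814] 0.260182512770918
1.0828173474736835 [ 0.525  -0.2801] 0.27293071797838314
1.2621130106052625 [ 0.5541 -0.2786] 0.2806155209250198
1.4414086737368417 [ 0.584  -0.2772] 0.2829905398485458
1.6207043368684209 [ 0.6139 -0.2757] 0.2799796294851338
1.8 [ 0.6428 -0.2743] 0.27167932235572967
(0, 0.143, 0.257) [ 0.5752 -0.1344  0.257 ] [535.953  248.3844]
(0, -0.143, 0.257) [ 0.5892 -0.4201  0.257 ] [719.5394 238.9191]
(-0.142, 0.143, 0.115) [ 0.4334 -0.1414  0.115 ] [530.7378 348.7717]
(-0.142, -0.143, 0.115) [ 0.4474 -0.427   0.115 ] [697.8542 340.2878]
```

Request:
{"fn": "send_rows", "kwargs": {"steps": [[[-1, 0.03, -0.045, 0.01, 0, 0, 0.03], [-1, 0.065, -0.09, 0.02, 0, 0, 0.06], [-1, 0.1, -0.135, 0.03, 0, 0, 0.1], [-1, 0.13, -0.185, 0.04, 0, 0, 0.13], [-1, 0.16, -0.235, 0.05, 0, 0, 0.16], [-1, 0.19, -0.285, 0.06, 0, 0, 0.19], [-1, 0.215, -0.34, 0.07, 0, 0, 0.22], [-1, 0.235, -0.395, 0.08, 0, 0, 0.26], [-1, 0.25, -0.45, 0.09, 0, 0, 0.3], [-1, 0.26, -0.505, 0.1, 0, 0, 0.323]]], "grip_force": 20}}

```text
time: 1.35
tool_pos: [0.4291, 0.0947, 0.3227]
orientation: [3.142, -0.0, -3.092]
wrist_force: [0.7, -0.0, -0.5]
grip_width: 1.003
finger_force: 0.0
```

```bash
python3 -c "
from h import *
s=readout.get_state();print(s['time'],s['tool_pos'],s['orientation'],s['joint_positions'])"
```

```text
1.35 [0.4291 0.0947 0.3227] [ 3.1415 -0.0002 -3.0917] [-0.752  -0.1522  0.384   1.7647  0.0567  1.5185  1.2456]
```

Request:
{"fn": "send_rows", "kwargs": {"steps": [[[-1, 0.0, -0.06, -0.005, 0, 0, 0], [-1, 0.0, -0.12, -0.01, 0, 0, 0], [-1, 0.0, -0.175, -0.015, 0, 0, 0], [-1, 0.0, -0.23, -0.02, 0, 0, 0], [-1, -0.003, -0.285, -0.03, 0, 0, 0], [-1, -0.006, -0.335, -0.04, 0, 0, 0], [-1, -0.006, -0.38, -0.05, 0, 0, 0], [-1, -0.006, -0.38, -0.05, 0, 0, 0]]]}}

```text
time: 2.35
tool_pos: [0.4214, -0.2863, 0.2718]
orientation: [-3.14, -0.002, -3.098]
wrist_force: [-0.2, 0.2, 0.3]
grip_width: 1.001
finger_force: 0.0
```

```bash
python3 - <<'E'
from h import *
s=readout.get_state();print(s['time'],s['tool_pos'],s['orientation'],s['joint_positions'])
im=eyes.get_image("wrist")[:,:,::-1].copy();cv2.imwrite("pics/w1.png",im)
c=cam("wrist",s);m=red(im)
k=max(cv2.findContours(m,0,2)[0],key=cv2.contourArea);print(cv2.boundingRect(k),cv2.contourArea(k))
E
```

```text
2.35 [ 0.4214 -0.2863  0.2718] [-3.1401 -0.0024 -3.0979] [-0.4525  0.0328  0.9974  1.7244 -0.0254  1.4006  2.1635]
(241, 178, 28, 30) 616.5
```

View pics/w1.png

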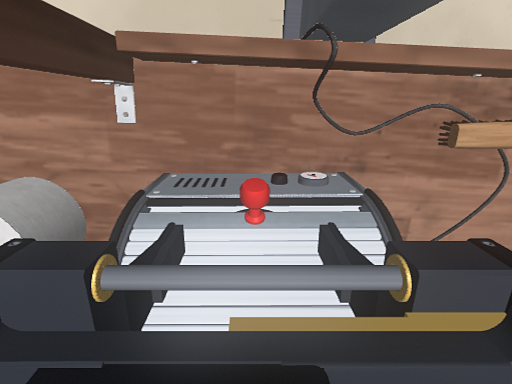

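The wrist view shows the knob head centred at about (255,190), with the fingers straddling it at columns 170 and 340.

```bash
python3 - <<'E'
from h import *
s=readout.get_state();c=cam("wrist",s);m=red(cv2.imread("pics/w1.png"))
for v in range(176,226,2):
    x=np.nonzero(m[v])[0]
    if len(x):print(v,x.min(),x.max(),end=';')
ct=cam("top");cs=cam("scene")
print(plane(c,(254.5,192),.169),plane(c,(254.5,192),.18),tri([ray(ct,(398.6,225)),ray(cs,(337.3,240)),ray(c,(254.5,191))]))
E
```

```text
178 252 257;180 246 263;182 244 264;184 243 266;186 242 267;188 242 268;190 241 268;192 241 268;194 241 268;196 244 268;198 244 266;200 245 265;202 246 264;204 244 265;206 247 262;210 251 258;212 251 258;214 252 263;216 245 263;218 246 263;220 247 262;222 251 260;[ 0.4229 -0.2801  0.169 ] [ 0.4194 -0.2804  0.18  ] (array([ 0.4231, -0.2833,  0.1686]), [np.float64(0.0012592322131480713), np.float64(0.0023561235281854198), np.float64(0.0032794718071825924)])
```

Request:
{"fn": "send_rows", "kwargs": {"steps": [[[-1, 0, 0.003, -0.06, 0, 0, 0], [-1, 0, 0.003, -0.1, 0, 0, 0], [-1, 0, 0.003, -0.119, 0, 0, 0], [0.2, 0, 0.003, -0.119, 0, 0, 0], [1, 0, 0.003, -0.119, 0, 0, 0], [1, 0, 0.003, -0.119, 0, 0, 0], [1, 0, 0.003, -0.119, 0, 0, 0], [1, 0, 0.003, -0.119, 0, 0, 0]]], "grip_force": 20}}

```text
time: 3.4
tool_pos: [0.4231, -0.2803, 0.1538]
orientation: [3.142, 0.0, -3.092]
wrist_force: [-0.1, -0.4, 0.3]
grip_width: 0.514
finger_force: 0.0
```

```bash
python3 - <<'E'
from h import *
s=readout.get_state();print(s['tool_pos'],s['grip_width']*87,s['finger_force'],s['wrist_force'],s['joint_positions'])
a0=np.arcsin((s['tool_pos'][2]+.017-.115)/.168);a0=.326
for a in np.linspace(a0,1.95,16)[1:]:
    d=.168*(np.cos(a0)-np.cos(a));print(round(a,3),np.round([d*.9988,d*.049,.168*(np.sin(a)-np.sin(a0))],4))
E
```

```text
[ 0.4231 -0.2803  0.1538] 44.71732818044121 0.0 [-0.1143 -0.3574  0.2659] [-0.4021  0.17    0.9927  1.8976 -0.1559  1.1547  2.2674]
0.434 [0.0067 0.0003 0.0169]
0.543 [0.0153 0.0007 0.0329]
0.651 [0.0255 0.0012 0.048 ]
0.759 [0.0372 0.0018 0.0618]
0.867 [0.0504 0.0025 0.0743]
0.976 [0.0649 0.0032 0.0853]
1.084 [0.0804 0.0039 0.0947]
1.192 [0.0969 0.0048 0.1023]
1.3 [0.1141 0.0056 0.1081]
1.409 [0.1319 0.0065 0.112 ]
1.517 [0.1499 0.0074 0.114 ]
1.625 [0.1681 0.0082 0.1139]
1.733 [0.1861 0.0091 0.112 ]
1.842 [0.2039 0.01   0.1081]
1.95 [0.2211 0.0108 0.1023]
```

Fingers are still closing.

Request:
{"fn": "send_rows", "kwargs": {"steps": [[[1, 0, 0, 0, 0, 0, 0], [1, 0, 0, 0, 0, 0, 0], [1, 0, 0, 0, 0, 0, 0], [1, 0, 0, 0, 0, 0, 0]]]}}

```text
time: 3.9
tool_pos: [0.4233, -0.2829, 0.1541]
orientation: [-3.137, 0.002, -3.094]
wrist_force: [3.0, -10.1, -4.1]
grip_width: 0.336
finger_force: 20.0
```

Request:
{"fn": "send_rows", "kwargs": {"steps": [[[1, 0.003, -0.002, 0.008, 0, 0, 0], [1, 0.007, -0.003, 0.017, 0, 0, 0], [1, 0.015, -0.003, 0.033, 0, 0, 0], [1, 0.0255, -0.002, 0.048, 0, 0, 0], [1, 0.037, -0.002, 0.062, 0, 0, 0], [1, 0.05, -0.001, 0.074, 0, 0, 0], [1, 0.065, 0.0, 0.085, 0, 0, 0], [1, 0.08, 0.001, 0.095, 0, 0, 0]]]}}

```text
time: 4.9
tool_pos: [0.5035, -0.2789, 0.2492]
orientation: [3.142, -0.001, -3.092]
wrist_force: [2.8, -4.1, -14.0]
grip_width: 0.335
finger_force: 20.0
```

Request:
{"fn": "send_rows", "kwargs": {"steps": [[[1, 0.017, 0.0, 0.007, 0, 0, 0], [1, 0.034, 0.001, 0.013, 0, 0, 0], [1, 0.052, 0.002, 0.017, 0, 0, 0], [1, 0.07, 0.003, 0.019, 0, 0, 0], [1, 0.088, 0.004, 0.019, 0, 0, 0], [1, 0.106, 0.005, 0.017, 0, 0, 0], [1, 0.124, 0.006, 0.013, 0, 0, 0], [1, 0.14, 0.007, 0.0075, 0, 0, 0], [1, 0.142, 0.007, 0.0065, 0, 0, 0]]]}}

```text
time: 6.02
tool_pos: [0.6451, -0.272, 0.2565]
orientation: [-3.141, -0.002, -3.092]
wrist_force: [-12.1, 5.0, 10.2]
grip_width: 0.335
finger_force: 20.0
```

```bash
python3 - <<'E'
from h import *
s=readout.get_state();print(s['time'],s['tool_pos'],s['joint_positions'])
t=eyes.get_image("top")[:,:,::-1].copy();w=eyes.get_image("wrist")[:,:,::-1].copy();cv2.imwrite("pics/t2.png",t);cv2.imwrite("pics/w2.png",w)
cv2.imwrite("pics/v2.png",np.hstack([cv2.resize(t[100:250,310:480],(408,360)),cv2.resize(w,(392,360))]))
E
```

```text
6.025 [ 0.6451 -0.272   0.2565] [-0.187   0.6102  0.8686  1.2096 -0.4522  1.5153  2.2308]
```

View pics/v2.png

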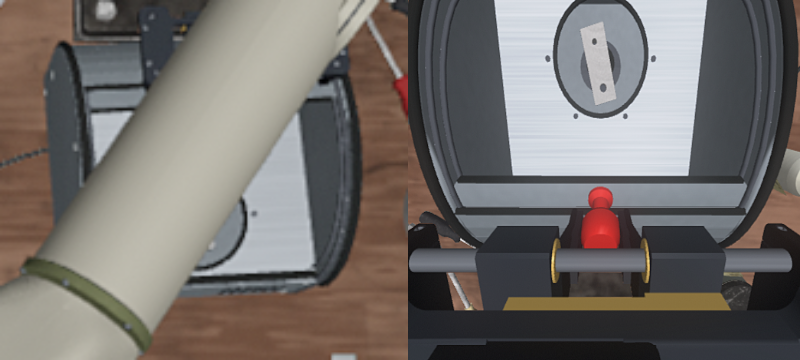

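The cover is at its stop. The wrist view shows the port, with the block at about (190,63) in the right panel, tilted slightly.

```bash
python3 - <<'E'
from h import *
s=readout.get_state();c=cam("wrist",s);w=cv2.imread("pics/w2.png")
g=cv2.cvtColor(w,cv2.COLOR_BGR2GRAY);r=w[15:115,220:285]
hsv=cv2.cvtColor(w,cv2.COLOR_BGR2HSV)
for p in((250,60),(245,40),(235,65),(215,66),(265,65)):print(p,w[p[1],p[0]],hsv[p[1],p[0]])
m=cv2.inRange(g,150,255);m[:18]=0;m[118:]=0;m[:,:218]=0;m[:,286:]=0
k=max(cv2.findContours(m,0,2)[0],key=cv2.contourArea);R=cv2.minAreaRect(k);print(R)
B=[plane(c,p,.095) for p in cv2.boxPoints(cv2.minAreaRect(k))]
Q=np.array([plane(c,p[0],.095)[:2] for p in k],np.float32);R=cv2.minAreaRect(Q*1000);print(R, cv2.boxPoints(R))
E
```

```text
(250, 60) [195 194 196] [165   3 196]
(245, 40) [201 199 201] [150   3 201]
(235, 65) [194 193 196] [170   4 196]
(215, 66) [157 148 141] [107  26 157]
(265, 65) [61 59 57] [105  17  61]
((251.5, 67.5), (99.0, 67.0), 90.0)
((527.330078125, -276.8609313964844), (97.87382507324219, 74.78893280029297), 2.898360013961792) [[ 476.5649 -241.9888]
 [ 480.3466 -316.682 ]
 [ 578.0952 -311.7331]
 [ 574.3136 -237.0398]]
```

```bash
python3 - <<'E'
from h import *
s=readout.get_state();c=cam("wrist",s);w=cv2.imread("pics/w2.png")
g=cv2.cvtColor(w,cv2.COLOR_BGR2GRAY)
m=cv2.inRange(g,174,255);n,l=cv2.connectedComponents(m,connectivity=4);m=(l==l[60,250]).astype(np.uint8)
k=max(cv2.findContours(m,0,1)[0],key=cv2.contourArea)
Q=np.array([plane(c,p[0],.095)[:2] for p in k],np.float32);R=cv2.minAreaRect(Q*1000);print(cv2.boundingRect(k),R, cv2.boxPoints(R))
E
```

```text
(225, 23, 47, 89) ((526.7451171875, -279.5698547363281), (83.43276977539062, 31.994062423706055), 16.835927963256836) [[ 482.1835 -276.3409]
 [ 491.45   -306.9636]
 [ 571.3067 -282.7988]
 [ 562.0402 -252.1761]]
```

Request:
{"fn": "send_rows", "kwargs": {"steps": [[[-0.2, 0, 0, 0, 0, 0, 0], [-0.2, 0, 0, 0, 0, 0, 0], [-0.2, 0, 0, 0.01, 0, 0, 0], [-0.2, 0, 0, 0.06, 0, 0, 0], [-0.2, -0.03, -0.002, 0.075, 0, 0, 0.05], [-0.2, -0.08, -0.005, 0.075, 0, 0, 0.15], [-0.2, -0.118, -0.008, 0.06, 0, 0, 0.245], [-0.2, -0.118, -0.008, 0.0, 0, 0, 0.245], [-0.2, -0.118, -0.008, -0.02, 0, 0, 0.245], [-0.2, -0.118, -0.008, -0.02, 0, 0, 0.245]]]}}

```text
time: 7.38
tool_pos: [0.5265, -0.2799, 0.2347]
orientation: [3.14, -0.001, -2.848]
wrist_force: [-0.4, 0.4, 0.5]
grip_width: 0.6
finger_force: 0.0
```

```bash
python3 - <<'E'
from h import *
s=readout.get_state();print(s['tool_pos'],s['orientation'],s['joint_positions'],s['grip_width']*87)
w=eyes.get_image("wrist")[:,:,::-1].copy();cv2.imwrite("pics/w3.png",w)
E
```

```text
[ 0.5265 -0.2799  0.2347] [ 3.1404 -0.0011 -2.8475] [-0.2899  0.3476  0.8956  1.5605 -0.2748  1.3678  2.4975] 52.167720417970884
```

View pics/w3.png

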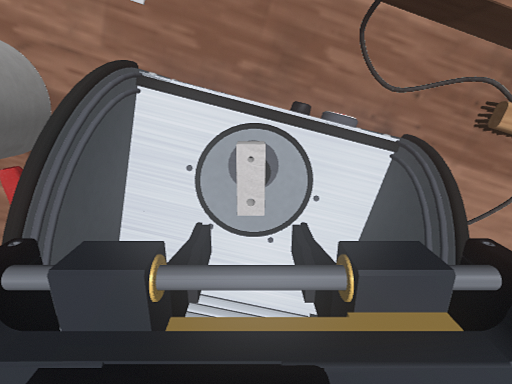

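The block sits centred at (251,180) and is lined up with the fingers.

```bash
python3 - <<'E'
from h import *
s=readout.get_state();c=cam("wrist",s);w=cv2.imread("pics/w3.png")
g=cv2.cvtColor(w,cv2.COLOR_BGR2GRAY);print(g[180,251],g[180,220],g[180,275])
m=cv2.inRange(g,174,255);n,l=cv2.connectedComponents(m,connectivity=4);m=(l==l[180,245]).astype(np.uint8)
k=max(cv2.findContours(m,0,1)[0],key=cv2.contourArea)
Q=np.array([plane(c,p[0],.095)[:2] for p in k],np.float32);R=cv2.minAreaRect(Q*1000);print(cv2.boundingRect(k),R)
E
```

```text
188 146 150
(236, 144, 29, 72) ((527.5355224609375, -280.13983154296875), (83.37908935546875, 31.648330688476562), 16.890138626098633)
```

Request:
{"fn": "send_rows", "kwargs": {"steps": [[[-0.2, 0, 0, -0.05, 0, 0, -0.02], [-0.2, 0, 0, -0.1, 0, 0, -0.03], [-0.2, 0, 0, -0.1, 0, 0, -0.03]]]}}

```text
time: 7.8
tool_pos: [0.5261, -0.2797, 0.1339]
orientation: [3.14, -0.003, -2.877]
wrist_force: [0.1, 0.0, 0.5]
grip_width: 0.597
finger_force: 0.0
```

```bash
python3 - <<'E'
from h import *
s=readout.get_state();print(s['tool_pos'],s['orientation'],s['joint_positions'],s['grip_width']*87)
E
```

```text
[ 0.5261 -0.2797  0.1339] [ 3.1397 -0.0034 -2.8773] [-0.2526  0.4352  0.8492  1.6859 -0.3477  1.1836  2.5202] 51.961398507932
```

Request:
{"fn": "send_rows", "kwargs": {"steps": [[[-0.2, 0.001, 0, -0.04, 0, 0, 0], [-0.2, 0.001, 0, -0.0595, 0, 0, 0], [-0.2, 0.001, 0, -0.0595, 0, 0, 0], [1, 0.001, 0, -0.0595, 0, 0, 0], [1, 0.001, 0, -0.0595, 0, 0, 0], [1, 0.001, 0, -0.0595, 0, 0, 0], [1, 0.001, 0, -0.0595, 0, 0, 0], [1, 0.001, 0, -0.0595, 0, 0, 0]]], "grip_force": 35}}

```text
time: 8.8
tool_pos: [0.5284, -0.2804, 0.0764]
orientation: [-3.141, 0.001, -2.877]
wrist_force: [-1.1, 2.1, 6.8]
grip_width: 0.365
finger_force: 34.8
```

```bash
python3 - <<'E'
from h import *
s=readout.get_state();print(s['tool_pos'],s['orientation'],s['joint_positions'],s['grip_width']*87,s['wrist_force'])
E
```

```text
[ 0.5284 -0.2804  0.0764] [-3.1414  0.0011 -2.8773] [-0.2044  0.4963  0.7892  1.7343 -0.3948  1.0761  2.5507] 31.77628351364478 [-1.1335  2.1421  6.7648]
```

Request:
{"fn": "send_rows", "kwargs": {"steps": [[[1, 0, 0, 0.01, 0, 0, 0], [1, 0, 0, 0.03, 0, 0, 0], [1, 0, 0, 0.065, 0, 0, 0], [1, 0, 0, 0.105, 0, 0, 0], [1, 0, 0, 0.145, 0, 0, 0], [1, 0, 0, 0.185, 0, 0, 0], [1, 0, 0, 0.215, 0, 0, 0], [1, 0, 0, 0.23, 0, 0, 0], [1, 0, 0, 0.23, 0, 0, 0]]]}}

```text
time: 9.93
tool_pos: [0.528, -0.2805, 0.3063]
orientation: [-3.141, 0.001, -2.878]
wrist_force: [0.0, -0.6, -4.1]
grip_width: 0.368
finger_force: 34.8
```

Request:
{"fn": "send_rows", "kwargs": {"steps": [[[1, 0.0, 0.02, 0, 0, 0, 0], [1, 0.005, 0.06, 0, 0, 0, 0], [1, 0.01, 0.11, 0, 0, 0, 0], [1, 0.015, 0.16, 0, 0, 0, 0], [1, 0.02, 0.21, 0, 0, 0, 0], [1, 0.025, 0.26, 0, 0, 0, 0], [1, 0.03, 0.31, 0, 0, 0, 0], [1, 0.035, 0.36, 0, 0, 0, 0], [1, 0.04, 0.41, 0, 0, 0, 0], [1, 0.04, 0.46, 0, 0, 0, 0]]]}}

```text
time: 11.18
tool_pos: [0.5674, 0.1812, 0.3039]
orientation: [-3.141, -0.002, -2.878]
wrist_force: [0.6, -0.3, -3.1]
grip_width: 0.367
finger_force: 34.8
```

Request:
{"fn": "send_rows", "kwargs": {"steps": [[[1, 0.005, 0.05, -0.01, 0, 0, 0], [1, 0.01, 0.1, -0.04, 0, 0, 0], [1, 0.01, 0.13, -0.08, 0, 0, 0], [1, 0.01, 0.145, -0.1, 0, 0, 0], [1, 0.01, 0.145, -0.1, 0, 0, 0], [1, 0.01, 0.145, -0.1, 0, 0, 0]]]}}

```text
time: 11.92
tool_pos: [0.5793, 0.3228, 0.2073]
orientation: [-3.141, 0.002, -2.88]
wrist_force: [0.8, -0.8, -3.3]
grip_width: 0.363
finger_force: 34.8
```

```bash
python3 - <<'E'
from h import *
s=readout.get_state();print(s['tool_pos'],s['orientation'],s['joint_positions'],s['grip_width']*87,s['wrist_force'],s['moment'])
w=eyes.get_image("wrist")[:,:,::-1].copy();cv2.imwrite("pics/w4.png",w)
E
```

```text
[0.5793 0.3228 0.2073] [-3.1414  0.0021 -2.8798] [-0.9893  0.4634  0.5795  1.3999 -0.2529  1.3506  1.4289] 31.567219468798754 [ 0.8378 -0.8151 -3.2761] [ 0.0353 -0.0175  0.0159]
```

View pics/w4.png

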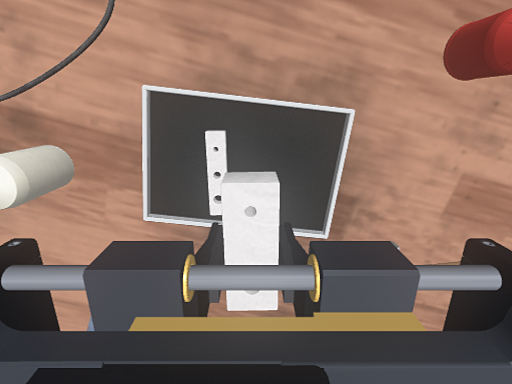

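The block is held level, the bar is at about (216,173), and the tray's corners are at (143,87), (353,110), (326,237) and (144,219).

```bash
python3 - <<'E'
from h import *
s=readout.get_state();c=cam("wrist",s)
P=[plane(c,p,.029)[:2] for p in((143,87),(353,110),(326,237),(144,219))];print(np.array(P),np.mean(P,0))
B=[plane(c,p,.027)[:2] for p in((205.5,131),(225,131),(228,214),(209,214))];print(np.array(B))
# block underside far edge visible? top face corners
print([plane(c,p,s['tool_pos'][2]+.0186) for p in((222,181),(279,181))])
E
```

```text
[[0.514  0.1776]
 [0.4752 0.4202]
 [0.6403 0.4458]
 [0.6781 0.2027]] [0.5769 0.3116]
[[0.5444 0.2573]
 [0.5382 0.2801]
 [0.6429 0.3092]
 [0.6495 0.2847]]
[array([0.5401, 0.2974, 0.2262]), array([0.5322, 0.3268, 0.2262])]
```

Request:
{"fn": "send_rows", "kwargs": {"steps": [[[1, -0.002, 0.022, -0.04, 0, 0, 0], [1, -0.002, 0.022, -0.09, 0, 0, 0], [1, -0.002, 0.022, -0.13, 0, 0, 0], [1, -0.002, 0.022, -0.16, 0, 0, 0], [1, -0.002, 0.022, -0.175, 0, 0, 0], [1, -0.002, 0.022, -0.18, 0, 0, 0], [1, -0.002, 0.022, -0.18, 0, 0, 0]]]}}

```text
time: 12.85
tool_pos: [0.5768, 0.3469, 0.0268]
orientation: [3.141, 0.002, -2.878]
wrist_force: [0.8, 1.0, -3.1]
grip_width: 0.368
finger_force: 34.8
```

Request:
{"fn": "send_rows", "kwargs": {"steps": [[[1, 0, 0, -0.002, 0, 0, 0], [1, 0, 0, -0.004, 0, 0, 0], [1, 0, 0, -0.005, 0, 0, 0], [1, 0, 0, -0.005, 0, 0, 0]]]}}

```text
time: 13.35
tool_pos: [0.5759, 0.3468, 0.0205]
orientation: [3.142, -0.0, -2.877]
wrist_force: [1.0, -0.4, -3.8]
grip_width: 0.364
finger_force: 34.8
```

Request:
{"fn": "send_rows", "kwargs": {"steps": [[[1, 0, 0, -0.001, 0, 0, 0], [1, 0, 0, -0.0015, 0, 0, 0], [1, 0, 0, -0.0015, 0, 0, 0]]]}}

```text
time: 13.72
tool_pos: [0.5761, 0.3468, 0.0195]
orientation: [3.141, 0.0, -2.877]
wrist_force: [-2.0, -1.7, 2.4]
grip_width: 0.364
finger_force: 34.8
```

Request:
{"fn": "send_rows", "kwargs": {"steps": [[[0.15, 0, 0, 0, 0, 0, 0], [0.0, 0, 0, 0, 0, 0, 0], [-0.15, 0, 0, 0, 0, 0, 0], [-0.15, 0, 0, 0, 0, 0, 0], [-0.15, 0, 0, 0.02, 0, 0, 0], [-0.15, 0, 0, 0.06, 0, 0, 0], [-0.15, 0, 0, 0.11, 0, 0, 0], [-0.15, 0, 0, 0.16, 0, 0, 0], [-0.15, 0, 0, 0.21, 0, 0, 0], [-0.15, 0, 0, 0.26, 0, 0, 0]]], "grip_force": 20}}

```text
time: 14.98
tool_pos: [0.5759, 0.3463, 0.2826]
orientation: [3.141, 0.002, -2.878]
wrist_force: [0.2, 0.4, -0.5]
grip_width: 0.575
finger_force: 0.0
```

```bash
python3 - <<'E'
from h import *
s=readout.get_state();print(s['tool_pos'],s['orientation'],s['joint_positions'],s['grip_width']*87,s['wrist_force'])
w=eyes.get_image("wrist")[:,:,::-1].copy();cv2.imwrite("pics/w5.png",w)
E
```

```text
[0.5759 0.3463 0.2826] [ 3.1409  0.0016 -2.8779] [-1.0046  0.4557  0.5887  1.2517 -0.2478  1.5032  1.3867] 50.04531922552141 [ 0.2326  0.391  -0.4779]
```

View pics/w5.png

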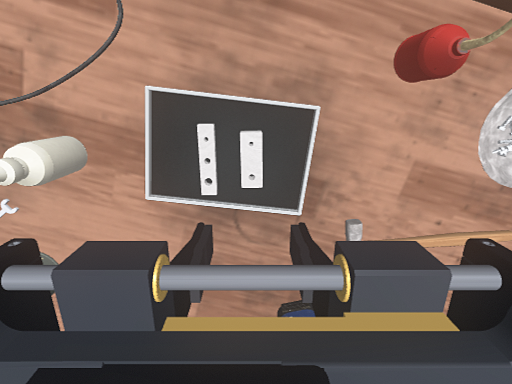

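The block lies flat in the tray at (251,159), beside the bar at (207,159), and neither is touched. Next I return to the knob.

Request:
{"fn": "send_rows", "kwargs": {"steps": [[[-0.15, 0.0, -0.02, 0.04, 0, 0, 0], [-0.15, 0.005, -0.07, 0.07, 0, 0, 0], [-0.15, 0.01, -0.125, 0.075, 0, 0, -0.03], [-0.15, 0.02, -0.18, 0.075, 0, 0, -0.06], [-0.15, 0.03, -0.235, 0.075, 0, 0, -0.09], [-0.15, 0.04, -0.29, 0.075, 0, 0, -0.12], [-0.15, 0.05, -0.345, 0.075, 0, 0, -0.15], [-0.15, 0.055, -0.4, 0.075, 0, 0, -0.18], [-0.15, 0.06, -0.455, 0.075, 0, 0, -0.21], [-0.15, 0.065, -0.51, 0.075, 0, 0, -0.214]]]}}

```text
time: 16.27
tool_pos: [0.6407, -0.165, 0.3555]
orientation: [3.142, 0.002, -3.092]
wrist_force: [-0.4, 0.1, 0.9]
grip_width: 0.573
finger_force: 0.0
```

Request:
{"fn": "send_rows", "kwargs": {"steps": [[[-0.15, 0.003, -0.05, 0, 0, 0, 0], [-0.15, 0.004, -0.095, 0, 0, 0, 0], [-0.15, 0.004, -0.107, 0, 0, 0, 0], [-0.15, 0.004, -0.107, 0, 0, 0, 0]]]}}

```text
time: 16.77
tool_pos: [0.6447, -0.2708, 0.3548]
orientation: [-3.141, 0.001, -3.093]
wrist_force: [1.2, 1.5, -0.5]
grip_width: 0.572
finger_force: 0.0
```

```bash
python3 - <<'E'
from h import *
s=readout.get_state();print(s['tool_pos'],s['orientation'],s['joint_positions'],s['grip_width']*87)
w=eyes.get_image("wrist")[:,:,::-1].copy();cv2.imwrite("pics/w6.png",w);c=cam('wrist',s)
m=red(w);n,l,st,ce=cv2.connectedComponentsWithStats(m)
for i in range(1,n):
    if st[i,4]>100:print(st[i],ce[i],plane(c,ce[i],.272))
E
```

```text
[ 0.6447 -0.2708  0.3548] [-3.1413  0.0006 -3.0928] [-0.1023  0.5717  0.7962  1.0101 -0.4006  1.6973  2.1736] 49.74863118808626
[ 62 131  35  46 419] [ 76.9451 153.2148] [ 0.6108 -0.4266  0.272 ]
[240 167  20  13 116] [250.0603 173.0776] [ 0.6213 -0.2722  0.272 ]
[235 179  31  34 808] [249.9653 196.0829] [ 0.6433 -0.2712  0.272 ]
```

Request:
{"fn": "send_rows", "kwargs": {"steps": [[[-0.15, 0, -0.001, -0.05, 0, 0, 0], [-0.15, 0, -0.001, -0.085, 0, 0, 0], [-0.15, 0, -0.001, -0.098, 0, 0, 0], [1, 0, -0.001, -0.098, 0, 0, 0], [1, 0, -0.001, -0.098, 0, 0, 0], [1, 0, -0.001, -0.098, 0, 0, 0], [1, 0, -0.001, -0.098, 0, 0, 0]]]}}

```text
time: 17.7
tool_pos: [0.6455, -0.2719, 0.2577]
orientation: [-3.14, 0.002, -3.092]
wrist_force: [0.9, -1.5, 6.3]
grip_width: 0.337
finger_force: 20.0
```

```bash
python3 - <<'E'
from h import *
a0=1.94
for a in np.r_[1.85,np.arange(1.75,.14,-.11),.14]:
    d=.168*(np.cos(a0)-np.cos(a));print(round(a,3),np.round([d*.9988,d*.049,.168*(np.sin(a)-np.sin(a0))],4))
E
```

```text
1.85 [-0.0143 -0.0007  0.0048]
1.75 [-0.0306 -0.0015  0.0086]
1.64 [-0.049  -0.0024  0.0109]
1.53 [-0.0674 -0.0033  0.0112]
1.42 [-0.0858 -0.0042  0.0094]
1.31 [-0.1038 -0.0051  0.0056]
1.2 [-0.1214 -0.006  -0.0001]
1.09 [-0.1382 -0.0068 -0.0077]
0.98 [-0.154  -0.0076 -0.0172]
0.87 [-0.1688 -0.0083 -0.0283]
0.76 [-0.1822 -0.0089 -0.0409]
0.65 [-0.1941 -0.0095 -0.055 ]
0.54 [-0.2045 -0.01   -0.0703]
0.43 [-0.2131 -0.0105 -0.0866]
0.32 [-0.2198 -0.0108 -0.1038]
0.21 [-0.2247 -0.011  -0.1217]
0.14 [-0.2267 -0.0111 -0.1332]
```

Request:
{"fn": "send_rows", "kwargs": {"steps": [[[1, -0.007, 0, 0.003, 0, 0, 0], [1, -0.0145, -0.001, 0.005, 0, 0, 0], [1, -0.0306, -0.0015, 0.0085, 0, 0, 0], [1, -0.049, -0.0025, 0.011, 0, 0, 0], [1, -0.0675, -0.0033, 0.011, 0, 0, 0], [1, -0.086, -0.004, 0.0095, 0, 0, 0], [1, -0.104, -0.005, 0.0055, 0, 0, 0], [1, -0.1215, -0.006, 0.0, 0, 0, 0], [1, -0.138, -0.007, -0.0075, 0, 0, 0], [1, -0.154, -0.0075, -0.017, 0, 0, 0]]]}}

```text
time: 18.95
tool_pos: [0.4918, -0.2795, 0.241]
orientation: [-3.14, 0.005, -3.091]
wrist_force: [2.7, -2.6, 7.8]
grip_width: 0.333
finger_force: 20.0
```

Request:
{"fn": "send_rows", "kwargs": {"steps": [[[1, -0.015, -0.001, -0.011, 0, 0, 0], [1, -0.028, -0.0015, -0.024, 0, 0, 0], [1, -0.04, -0.002, -0.038, 0, 0, 0], [1, -0.0505, -0.0025, -0.053, 0, 0, 0], [1, -0.059, -0.003, -0.0695, 0, 0, 0], [1, -0.066, -0.003, -0.0865, 0, 0, 0], [1, -0.071, -0.0035, -0.1045, 0, 0, 0], [1, -0.073, -0.0035, -0.115, 0, 0, 0], [1, -0.073, -0.0035, -0.119, 0, 0, 0], [1, -0.073, -0.0035, -0.119, 0, 0, 0]]]}}

```text
time: 20.2
tool_pos: [0.4177, -0.2832, 0.1207]
orientation: [-3.141, -0.0, -3.092]
wrist_force: [-4.8, -2.6, 7.6]
grip_width: 0.335
finger_force: 20.0
```

Request:
{"fn": "send_rows", "kwargs": {"steps": [[[1, 0, 0, -0.003, 0, 0, 0], [1, 0, 0, -0.005, 0, 0, 0], [1, 0, 0, -0.005, 0, 0, 0]]]}}

```text
time: 20.58
tool_pos: [0.4192, -0.2831, 0.1171]
orientation: [-3.141, 0.003, -3.092]
wrist_force: [-5.9, -0.3, 21.3]
grip_width: 0.334
finger_force: 20.0
```

Request:
{"fn": "send_rows", "kwargs": {"steps": [[[-0.3, 0, 0, 0, 0, 0, 0], [-0.3, 0, 0, 0, 0, 0, 0], [-0.3, 0, 0, 0, 0, 0, 0], [-0.3, 0, 0, 0, 0, 0, 0], [-0.3, 0, 0, 0.05, 0, 0, 0], [-0.3, 0, 0, 0.1, 0, 0, 0], [-0.3, 0, 0, 0.15, 0, 0, 0], [-0.3, 0, 0.03, 0.2, 0, 0, 0], [-0.3, 0, 0.08, 0.2, 0, 0, 0], [-0.3, 0, 0.14, 0.2, 0, 0, 0]]]}}

```text
time: 21.82
tool_pos: [0.4179, -0.1414, 0.3157]
orientation: [3.141, 0.002, -3.093]
wrist_force: [1.8, 0.3, -0.2]
grip_width: 0.651
finger_force: 0.0
```

```bash
python3 - <<'E'
from h import *
s=readout.get_state();print(s['time'],s['tool_pos'],s['joint_positions'],s['wrist_force'])
t=eyes.get_image("top")[:,:,::-1].copy();w=eyes.get_image("scene")[:,:,::-1].copy();cv2.imwrite("pics/t7.png",t);cv2.imwrite("pics/s7.png",w)
cv2.imwrite("pics/v7.png",np.hstack([cv2.resize(t,(400,300)),cv2.resize(w[160:310,260:460],(400,300))]))
ct=cam("top");cs=cam("scene")
for im,r in((t,(380,200,420,240)),(w,(315,225,360,275))):
    m=red(im);ys,xs=np.nonzero(m[r[1]:r[3],r[0]:r[2]]);xs+=r[0];ys+=r[1]
    for v in np.unique(ys) : print(v,xs[ys==v].min(),xs[ys==v].max(),end='; ')
    print()
E
```

```text
21.825 [ 0.4179 -0.1414  0.3157] [-0.5232 -0.1995  0.6515  1.7868  0.1202  1.513   1.7312] [ 1.8343  0.3169 -0.2146]

246 340 343; 247 334 345; 248 331 346; 249 328 346; 250 328 346; 251 328 346; 252 327 346; 253 327 346; 254 327 345; 255 327 343; 256 327 342; 257 327 340; 258 328 339; 259 329 339; 260 330 337; 261 332 335;
```

View pics/v7.png

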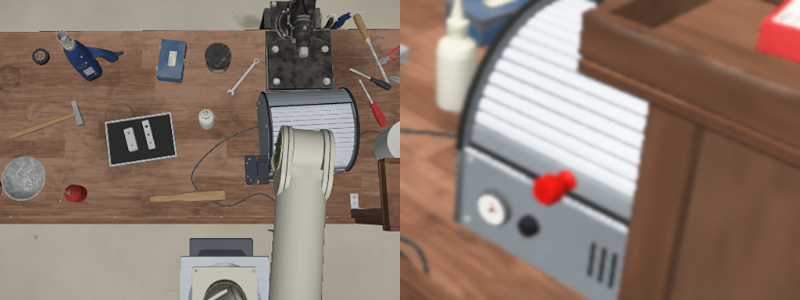

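The cover looks shut. The tray, bottle and brush look unchanged. I'll check the knob against its predicted shut position.

```bash
python3 - <<'E'
from h import *
p,T=cam("scene")
for q in(0,.03,.06,.186):
    a=q+.14;w=np.array([.5822-.168*np.cos(a)*.9988,-.2773-.168*np.cos(a)*.049,.115+.168*np.sin(a)])
    z=T[:3,:3].T@(w-T[:3,3]);print(q,z[:2]/z[2]*p['fx']+[p['cx'],p['cy']])
E
```

```text
0 [333.3348 254.4272]
0.03 [333.7908 252.1854]
0.06 [334.2929 249.914 ]
0.186 [336.8957 240.1138]
```

```bash
python3 -c "
from h import *
print(order.finish_job())"
```

```text
the job is handed in; nothing more can be done
None
```

The job is handed in at about 22 s of the 72 s: the cover was rolled open to its stop, the guide block was lifted out and set flat in the tray beside the clamp bar, and the cover was rolled shut again. In the last pictures the knob sits where it should with the cover shut, and the bar, bottle and brush look unmoved.

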